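# Load the reader's sample slide

## Robot

A 6-joint arm with a two-finger parallel gripper is mounted at the origin on a cart in front of the work surface, level with it; the furniture and walls round the work are solid. World frame = base frame: x ahead of the robot, y to its left, z up, the work surface at z = 0. Lengths are in m, angles in rad, forces in N, time in s.
With the tool pointing down it reaches from about 0.3 to 0.825 m from the base axis. Payload 5.4 kg.
Tool frame: the origin (TCP) lies midway between the tips of the shut fingers; the grasp point (between the pads) lies 19 mm behind it; z points along the fingers, y is the line along which they close (so a half turn about z gives the same grasp; the last joint's range is limited). The gripper opens to 92 mm and grips with 3 to 60 N. Pads are 20 mm wide; open, the fingers measure 128 mm over their backs; the gripper's body (75 mm by 189 mm) begins 69 mm behind the grasp point.
Start: joints at [-1.483, 0.158, 1.597, -0, 1.386, -0.21], TCP at [0.169, -0.55, 0.215] pointing down, gripper open.
Joint ranges: [-2.91, 2.91], [-0.94, 2.29], [0.18, 2.7], [-1.29, 4.43], [0.17, 2.64], [-3, 3]. Speed limits (rad/s): [2.57, 2.57, 3.14, 3.14, 3.14, 3.14].

## Interface

Orientations are given as a unit quaternion [x, y, z, w].
In Python, from station import get_obs, read_camera, sign_off gives the robot as it stands.
- The arm moves only by the tool jog_arm, never from a script. Its argument "moves" is one flat list of numbers, 5 for each row, row after row: the finger opening in mm, from 0 to 91.9, then the shift along the tool's x, y, z normalised to -1 to 1, where 1 is 20 cm, then the turn about the tool's z normalised to -1 to 1, where 1 is pi rad. In form: [hand, x, y, z, yaw, hand, x, y, z, yaw, ...]. A call has 1 to 12 rows; each row is the pose to reach, as a shift and turn from the pose commanded when the call began, along the tool's axes at that moment, turning the shorter way round; what a row does not reach only later rows make up. A row lasts 1/10 s, in which the tool goes at most 50 mm and 8.59 degrees, less where a joint would pass 70% of its speed; a pose out of reach is approached as far as the arm can. A call with a number of a shift or a turn outside -1 to 1 is refused whole. A call with a gripper value outside its range is refused whole. The fingers move at their own pace and stop on an object; "newtons" is the grip in N (left out, the last holds). Time passes only in rows, so rows that repeat a pose let the fingers close. It gives the time, the measured TCP pose, the force, the opening and the grip force at its end, in the units of the state.
- get_obs(): the state, without advancing time (a new reading comes with each control period).
- read_camera(name): name is "scene" or "top" or "wrist"; returns a dict with "img" (384x512x3 uint8, red, green, blue), "fx", "fy", "cx", "cy" (pixels), "extrinsics" (4x4, takes a point from world to camera coordinates); the wrist camera has in their place "hand_eye" (4x4, takes a point from camera to tool coordinates, whose origin is the TCP and whose axes are the flange's). Camera axes: x right, y down, z forward; pixel columns grow to the right and rows downward; lengths in m; the calibration is good to about 2 mm. A picture is of the moment at which its call begins: read the wrist's pose just before it. There is no depth.
- sign_off(): hands the job in; it is judged then, once.
The state is a dict: "t": time; "qpos": joint angles; "qvel": joint speeds; "effort": joint torques, N m; "tcp_pos": TCP position; "tcp_rot": TCP orientation; "contact_force": force on the tool from outside, world axes, zero at the start; "ft_torque": the same for the moment, N m; "grip_width": finger opening in m; "gripper_force": force on a finger pad.
Only numpy, scipy, OpenCV 4.12 (cv2) and the standard library are available. Lean on these libraries where they do the work, as an engineer would, in place of code of your own. Each camera call takes 0.05 s, during which the arm holds its last target. There are 200 camera calls.

## Task

Pull the round knob on the front of the grey bench reader until the sample slide clicks into its fully-out position, and put the small dropper bottle (the shortest of the four standing together at the front right of the table) upright in the slide's round pocket and let it go. Then push the slide fully home so that it carries the bottle inside. Don't tip the small bottle, and leave the three taller bottles where they stand.

Things in the scene. Friction and masses are not known exactly. Their poses are not given: they have to be found in the camera images.
- reader: grey box-shaped bench reader, fixed to the table, 130 deep (x) x 98 wide (y) x 92 high mm; origin on the table on its mid-line, 75 mm behind its front face; its own -x axis points out of the front, the way the slide pulls out; a 70 mm wide tunnel in its front takes the slide and bottle
- sample_slide (a joint): sample slide in the reader's front, m: 0 = home (its front panel, 76 wide, 78 high (z 8 to 86 mm), 8 mm thick, lies on the reader's front face), 0.070 = fully out. It has a snap detent: about 6 N takes it past mid-travel either way and then it clicks on to that end; about 3 N holds it at either end
- knob (a point): centre of the slide's black round pull knob, 55 mm above the table: a disc 32 mm in diameter and 14 mm thick along the pull direction, on a horizontal steel stem 8 mm in diameter that leaves 30 mm clear between a small collar on the front panel and the back of the disc (34 mm to the panel itself); moves with the slide
- pocket (a point): centre of the floor of the slide's round pocket, 14 mm above the table: 34 mm in diameter, 12 mm deep (rim 26 mm above the table, 2 mm chamfer), in a 60 mm wide metal carriage; moves with the slide. With the slide out it is open from above, midway in the 70 mm gap between the front panel and the reader's front face; axes as the reader's
- small_bottle: small brown dropper bottle standing with the three taller ones at the front right of the table (a like one far back by the microscope is not meant), loose, about 60 g: round body 29 mm in diameter, straight up to 36 mm height, a sloping shoulder to 47 mm, then a cap 18 mm in diameter, 62 mm high in all; origin at the centre of its underside, z up
- tall_bottle_1: dropper bottle, 35 mm diameter, 85 mm high, loose, not to be used; origin at the centre of its underside, z up
- tall_bottle_2: dropper bottle, 35 mm diameter, 85 mm high, loose, not to be used; origin at the centre of its underside, z up
- tall_bottle_3: dropper bottle, 35 mm diameter, 85 mm high, loose, not to be used; origin at the centre of its underside, z up

How it is judged:
On the way, in this order (a step that is already met when the one before it is completed fails the run):
1. the slide is pulled fully out (joint over 0.064 m) (value of joint sample_slide above 0.064 m), for 0.2 s.
2. the small bottle stands in the pocket, let go, with the slide still out (joint over 0.060 m) (horizontal distance between small_bottle and pocket below 0.007 m and z of small_bottle in the frame of pocket between -0.006 and 0.006 m and angle between small_bottle's own z axis and vertical below 0.15 rad and contact force between small_bottle and the fingers below 0.1 N and value of joint sample_slide above 0.06 m), for 0.2 s.
At the end, for the whole second after the job is handed in: The slide is home (joint under 4 mm) and the small bottle stands in its pocket, at rest and released: within 7 mm of the pocket's centre, within 6 mm of its floor, tilted less than 0.15 rad (value of joint sample_slide below 0.004 m and horizontal distance between small_bottle and pocket below 0.007 m and z of small_bottle in the frame of pocket between -0.006 and 0.006 m and angle between small_bottle's own z axis and vertical below 0.15 rad and contact force between small_bottle and the fingers below 0.1 N and linear speed of small_bottle below 0.02 m/s); the robot touches nothing.
It fails at once if the small bottle is tipped by more than 0.7 rad (angle between small_bottle's own z axis and vertical above 0.7 rad).
It fails at once if a taller bottle is moved by more than 30 mm (distance of any of tall_bottle_1, tall_bottle_2, tall_bottle_3 from where it was at the start of the episode above 0.03 m).
It also fails if it takes over 61 s, if anything falls off the work surface, if the arm or the gripper's body presses on something with over 40 N, if the wrist force passes 120 N, or if a joint passes its speed limit or range.

## Working session

There is one attempt and no reset: what is moved stays moved. The work goes in short steps, Python scripts to look and compute and a tool call to move; the robot and the scene stay as the last step left them, time stands still between calls to the robot, and variables do not carry over. Pictures are saved under pics/ and viewed, at most 10 in all, crops included, and the job is handed in when it is done.

Besides the shell and the picture viewer there is one more tool, called after "Emit:" as a command line: name --argument value ..., lists and objects as JSON in quotes. jog_arm: Moves the arm, as the interface text tells. Its arguments: {"type":"object","properties":{"moves":{"type":"array","items":{"type":"number"}},"newtons":{"type":"number"}},"required":["moves"]}

```bash
mkdir -p pics; ls; python3 - <<'E'
from station import *
import cv2,numpy as np
o=get_obs();print(o['t'],o['tcp_pos'],o['tcp_rot'],o['grip_width'])
for n in('scene','top','wrist'):
    c=read_camera(n);cv2.imwrite(f'pics/{n}0.png',c['img'][:,:,::-1])
    print(n,c['fx'],c['fy'],c['cx'],c['cy'],np.round(c.get('extrinsics',c.get('hand_eye')),4).tolist())
a=np.hstack([cv2.imread('pics/scene0.png'),cv2.imread('pics/top0.png')])
E
```

```text
pics
0.0 [ 0.16864374 -0.54904201  0.21362374] [ 9.88938596e-01  1.48322431e-01  8.12079465e-05 -9.50200970e-04] 0.09187575855441879
scene 481.9826633098583 481.9826633098583 259.2946744894584 183.42766373241224 [[-0.7747, -0.6323, 0.0093, 0.4058], [-0.4287, 0.5143, -0.7428, 0.3395], [0.4649, -0.5794, -0.6695, 0.9021], [0.0, 0.0, 0.0, 1.0]]
top 483.1960553783802 483.1960553783802 254.34862661951405 175.05377276714935 [[0.004, -0.9999, -0.0147, -0.062], [-0.9904, -0.0019, -0.1383, 0.5709], [0.1383, 0.0151, -0.9903, 1.0914], [0.0, 0.0, 0.0, 1.0]]
wrist 345.63631469046123 345.63631469046123 250.7968098344172 184.8813830453072 [[0.002, -0.9726, -0.2325, 0.0658], [1.0, 0.0018, 0.0014, -0.0002], [-0.0009, -0.2325, 0.9726, -0.169], [0.0, 0.0, 0.0, 1.0]]
```

View pics/scene0.png

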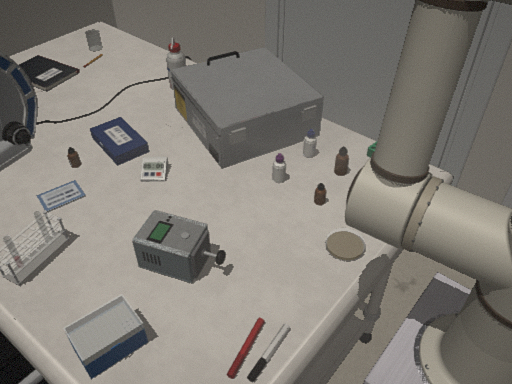

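View pics/top0.png

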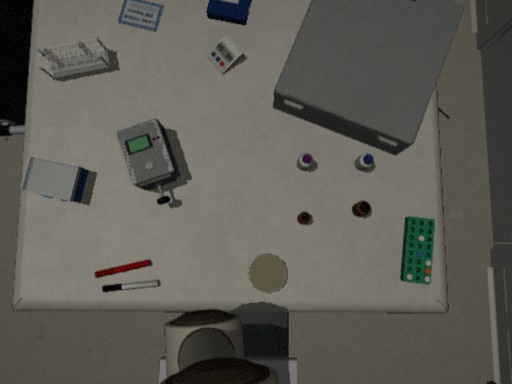

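The scene view shows the reader at about (170,245) with its knob at (221,258), and the small bottle at (320,194). In the top view the knob is at (165,200), the small bottle at (304,218), and the tall bottles at (305,161), (366,161) and (361,209). Next I'll enlarge both areas.

```bash
cat > h.py <<'E'
import numpy as np,cv2
from station import *
from scipy.spatial.transform import Rotation as R
def cam(n):
    o=get_obs();c=read_camera(n)
    if n=='wrist':
        T=np.eye(4);T[:3,:3]=R.from_quat(o['tcp_rot']).as_matrix();T[:3,3]=o['tcp_pos']
        c['W']=T@c['hand_eye']
    else: c['W']=np.linalg.inv(c['extrinsics'])
    return c
def ray(c,u,v):
    d=c['W'][:3,:3]@[(u-c['cx'])/c['fx'],(v-c['cy'])/c['fy'],1]
    return c['W'][:3,3],d/np.linalg.norm(d)
def onz(c,u,v,z):
    p,d=ray(c,u,v);return p+d*(z-p[2])/d[2]
def tri(*rs):
    A=sum(np.eye(3)-np.outer(d,d) for p,d in rs);b=sum((np.eye(3)-np.outer(d,d))@p for p,d in rs)
    return np.linalg.solve(A,b)
def proj(c,P):
    q=np.linalg.inv(c['W'])@np.append(P,1);return c['fx']*q[0]/q[2]+c['cx'],c['fy']*q[1]/q[2]+c['cy']
E
python3 - <<'E'
from h import *
t=cv2.imread('pics/top0.png');s=cv2.imread('pics/scene0.png')
f=lambda i,x,y,w,h,k:cv2.resize(i[y:y+h,x:x+w],None,fx=k,fy=k,interpolation=cv2.INTER_CUBIC)
a=np.hstack([f(t,110,112,80,100,5),f(s,130,200,100,125,4)[:500]])
b=np.hstack([f(t,285,190,100,40,4),f(s,300,140,100,40,4)])*1.0
b=np.clip(b*1.6,0,255).astype('uint8')[:100*1+60]
cv2.imwrite('pics/crop0.png',np.vstack([a[:440],b]))
E
```

```text
(no output)
```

View pics/crop0.png

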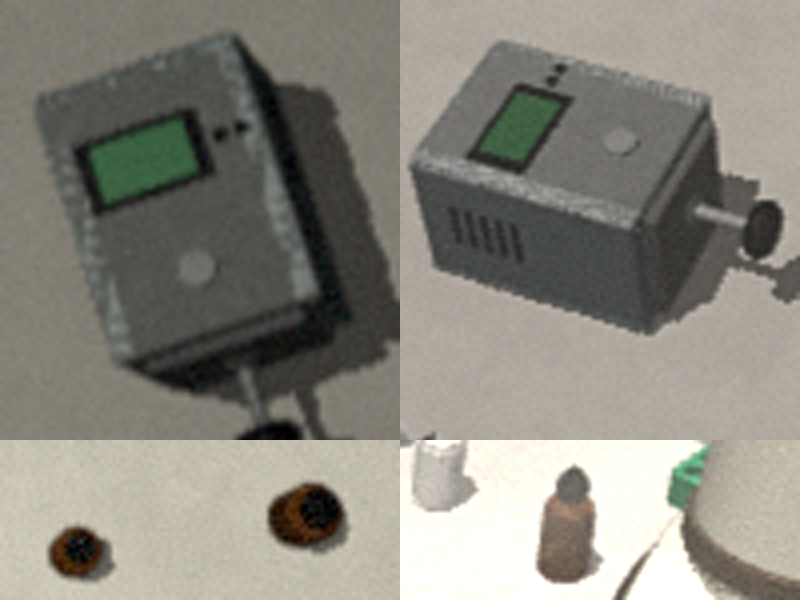

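The crop shows the reader's top face (top-view corners about (118,132), (157,120), (174,172) and (134,184)), the knob disc in the scene view at (220.7,257.5), and the small bottle's cap in the top view at (305,217).

```bash
python3 - <<'E'
from h import *
t=cam('top');s=cam('scene')
C=np.array([onz(t,u,v,.092) for u,v in[(118,132),(157,119.6),(173.6,172),(133.6,184)]])
print(C.round(4).tolist())
for a,b in((0,1),(1,2),(3,2),(0,3)):
    d=C[b]-C[a];print(a,b,np.linalg.norm(d).round(4),np.degrees(np.arctan2(d[1],d[0])).round(2))
S=np.array([onz(s,130+(x-400)/4,200+y/4,.092) for x,y in[(500,42),(708,98),(642,218),(415,160)]]);print(S.round(4).tolist())
def blob(im,x0,y0,x1,y1,th):
    g=im['img'][y0:y1,x0:x1].max(2);m=(g<th).astype('uint8')
    n,l,st,ce=cv2.connectedComponentsWithStats(m)
    for i in range(1,n):
        if st[i,4]>15:print('blob',st[i]+[x0,y0,0,0,0],ce[i]+[x0,y0])
blob(t,150,190,180,210,35);blob(s,210,245,232,270,45);blob(t,295,208,318,230,50);blob(s,310,178,330,192,60)
k=tri(ray(t,165,200),ray(s,220.7,257.5));print('knob',k)
b=onz(t,305,217,.062);print('bottle',b, tri(ray(t,305,217),ray(s,320,186)))
for n,u,v in(('p',305,159),('b',368,158),('br',365,207)):print(n,onz(t,u,v,.085))
E
```

```text
[[0.6617, 0.2485, 0.092], [0.6905, 0.1607, 0.092], [0.5703, 0.1196, 0.092], [0.543, 0.2084, 0.092]]
0 1 0.0924 -71.8
1 2 0.1271 -161.14
3 2 0.0929 -72.95
0 3 0.1252 -161.33
[[0.6891, 0.1637, 0.092], [0.5715, 0.1208, 0.092], [0.5396, 0.202, 0.092], [0.6579, 0.2498, 0.092]]
blob [157 196  13   8  64] [163.15625 199.78125]
blob [298 213  13  12 110] [304.20909091 218.16363636]
blob [318 184   6   6  29] [320.62068966 186.79310345]
knob [0.51112945 0.14532208 0.05130937]
bottle [ 0.47234384 -0.1755689   0.062     ] [ 0.4736162  -0.17590951  0.05319491]
p [ 0.60139212 -0.17487558  0.085     ]
b [ 0.60387549 -0.31627865  0.085     ]
br [ 0.49367376 -0.30651983  0.085     ]
```

Emit:
jog_arm --moves '[91.9,1,-0.67,0,-0.008,91.9,1,-0.67,0,-0.008,91.9,1,-0.67,0,-0.008,91.9,1,-0.67,0,-0.008,91.9,1,-0.67,0,-0.008,91.9,1,-0.67,0,-0.008,91.9,1,-0.67,0,-0.008]'

```text
t: 0.95
tcp_pos: [0.3209, -0.3626, 0.2147]
tcp_rot: [0.987, 0.162, -0.0, 0.0]
contact_force: [0.3, -1.1, -0.5]
grip_width: 0.0917
gripper_force: 0.0
```

Emit:
jog_arm --moves '[91.9,1,-0.67,0,0,91.9,1,-0.67,0,0,91.9,1,-0.67,0,0,91.9,1,-0.67,0,0,91.9,1,-0.67,0,0,91.9,1,-0.67,0,0,91.9,1,-0.67,0,0,91.9,1,-0.67,0,0,91.9,1,-0.67,0,0,91.9,1,-0.67,0,0]'

```text
t: 1.95
tcp_pos: [0.4672, -0.1736, 0.2146]
tcp_rot: [0.987, 0.16, -0.0, 0.0]
contact_force: [0.0, 0.5, -0.7]
grip_width: 0.0917
gripper_force: 0.0
```

```bash
python3 - <<'E'
from h import *
o=get_obs();print(o['t'],o['tcp_pos'],o['tcp_rot'])
w=cam('wrist');cv2.imwrite('pics/w1.png',w['img'][:,:,::-1])
np.save('pics/w1W.npy',w['W'])
b=[.4723,-.1756,.062];print(proj(w,b),proj(w,[.4723,-.1756,0]))
E
```

```text
1.95 [ 0.46718115 -0.17356532  0.21462857] [ 9.87172555e-01  1.59656950e-01 -2.69434818e-05  6.80653390e-05]
(np.float64(254.24145053646663), np.float64(169.17580858798024)) (np.float64(253.647439233277), np.float64(158.75436611956397))
```

View pics/w1.png

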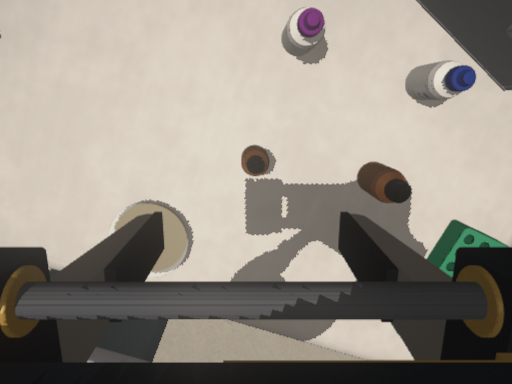

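The wrist view shows the small bottle at about (256,161), the purple tall one at (306,27), the blue one at (455,80) and the brown one at (385,182). I'll measure the small bottle's cap and body here.

```bash
python3 - <<'E'
from h import *
w=cam('wrist');im=w['img'].astype(int);x0,y0=236,140
g=im[y0:180,x0:276]
for nm,m in(('body',(g.max(2)<120)&(g[...,0]>g[...,2]*1.35)),('dark',g.max(2)<50),('all',g.max(2)<105)):
    n,l,st,ce=cv2.connectedComponentsWithStats(m.astype('uint8'))
    i=1+st[1:,4].argmax();print(nm,st[i]+[x0,y0,0,0,0],ce[i]+[x0,y0])
for r in range(146,180,2):print(r,g[r-y0,6:36:1].max(1).tolist())
E
```

```text
body [242 146  27  30 340] [255.42352941 157.71176471]Traceback (most recent call last):
  File "<stdin>", line 6, in <module>
ValueError: attempt to get argmax of an empty sequence
```

```bash
python3 - <<'E'
from h import *
w=cam('wrist');im=w['img'].astype(int);x0,y0=236,140
g=im[y0:180,x0:276]
for r in range(146,178,2):print(r,g[r-y0,4:36].max(1).tolist())
for (u,v,z) in((255.5,161,.04),(256,164,.062)):print(onz(w,u,v,z))
E
```

```text
146 [224, 223, 223, 223, 223, 223, 222, 222, 199, 169, 137, 125, 107, 91, 93, 90, 92, 103, 133, 142, 162, 194, 218, 221, 220, 220, 220, 219, 220, 220, 220, 220]
148 [224, 223, 223, 223, 223, 200, 148, 108, 94, 96, 89, 85, 84, 86, 86, 88, 90, 88, 86, 88, 90, 88, 108, 149, 167, 207, 219, 219, 220, 220, 220, 220]
150 [223, 223, 223, 213, 166, 115, 100, 90, 91, 93, 93, 93, 94, 97, 98, 99, 99, 97, 93, 89, 88, 85, 82, 82, 91, 103, 119, 124, 198, 220, 220, 220]
152 [223, 223, 213, 149, 104, 93, 93, 96, 98, 105, 109, 113, 113, 112, 112, 112, 111, 111, 110, 110, 108, 103, 97, 88, 83, 79, 100, 119, 158, 169, 170, 208]
154 [223, 223, 158, 105, 97, 95, 103, 111, 113, 114, 113, 113, 113, 112, 112, 113, 111, 110, 109, 110, 109, 108, 108, 108, 101, 88, 81, 98, 118, 123, 124, 124]
156 [223, 204, 137, 101, 100, 109, 113, 113, 114, 114, 113, 100, 92, 88, 80, 72, 75, 76, 77, 84, 102, 108, 107, 107, 105, 105, 91, 78, 98, 119, 124, 125]
158 [223, 184, 128, 112, 121, 117, 113, 113, 106, 96, 78, 65, 66, 66, 65, 65, 65, 65, 65, 63, 63, 75, 87, 100, 105, 104, 105, 89, 83, 114, 124, 124]
160 [223, 176, 122, 1
[... 690 characters left out ...]
 124]
170 [223, 223, 223, 212, 144, 119, 125, 125, 94, 67, 64, 64, 66, 63, 61, 62, 63, 62, 61, 62, 62, 62, 61, 72, 90, 97, 87, 106, 121, 123, 124, 123]
172 [223, 223, 223, 223, 211, 163, 122, 121, 124, 115, 89, 66, 62, 62, 63, 63, 62, 63, 63, 61, 60, 66, 84, 95, 87, 94, 114, 122, 124, 124, 176, 214]
174 [223, 223, 223, 223, 223, 223, 217, 198, 149, 114, 120, 118, 109, 104, 102, 91, 86, 85, 98, 103, 111, 97, 97, 107, 174, 194, 149, 123, 200, 203, 214, 221]
176 [223, 223, 223, 223, 223, 223, 223, 223, 223, 217, 200, 194, 191, 173, 167, 168, 168, 165, 181, 191, 198, 217, 221, 221, 221, 221, 221, 220, 220, 221, 221, 221]
[ 0.47690152 -0.17522819  0.04      ]
[ 0.47772559 -0.17511528  0.062     ]
```

Emit:
jog_arm --moves '[91.9,0.35,-0.73,0,0,91.9,0.35,-0.73,0,0,91.9,0.35,-0.73,0,0,91.9,0.35,-0.73,0,0]'

```text
t: 2.5
tcp_pos: [0.4876, -0.0079, 0.2147]
tcp_rot: [0.987, 0.163, 0.0, -0.001]
contact_force: [1.1, 0.3, 0.8]
grip_width: 0.0919
gripper_force: 0.0
```

Emit:
jog_arm --moves '[91.9,0.35,-0.73,0,0,91.9,0.35,-0.73,0,0,91.9,0.35,-0.73,0,0,91.9,0.35,-0.73,0,0,91.9,0.35,-0.73,0,0,91.9,0.35,-0.73,0,0,91.9,0.35,-0.73,0,0]'

```text
t: 3.2
tcp_pos: [0.508, 0.1472, 0.2146]
tcp_rot: [0.987, 0.16, -0.0, 0.0]
contact_force: [-0.0, 0.3, 0.5]
grip_width: 0.0918
gripper_force: 0.0
```

```bash
python3 - <<'E'
from h import *
o=get_obs();print(o['t'],o['tcp_pos'],o['tcp_rot'])
w=cam('wrist');i=w['img'][:,:,::-1]
cv2.imwrite('pics/w2.png',cv2.resize(i[:250,120:390],None,fx=2.4,fy=2.4,interpolation=cv2.INTER_CUBIC))
np.savez('pics/w2.npz',W=w['W'],fx=w['fx'],fy=w['fy'],cx=w['cx'],cy=w['cy'])
E
```

```text
3.2 [0.50797089 0.14721326 0.21457229] [ 9.87169793e-01  1.59673800e-01 -9.32042523e-05  2.63174973e-04]
```

View pics/w2.png

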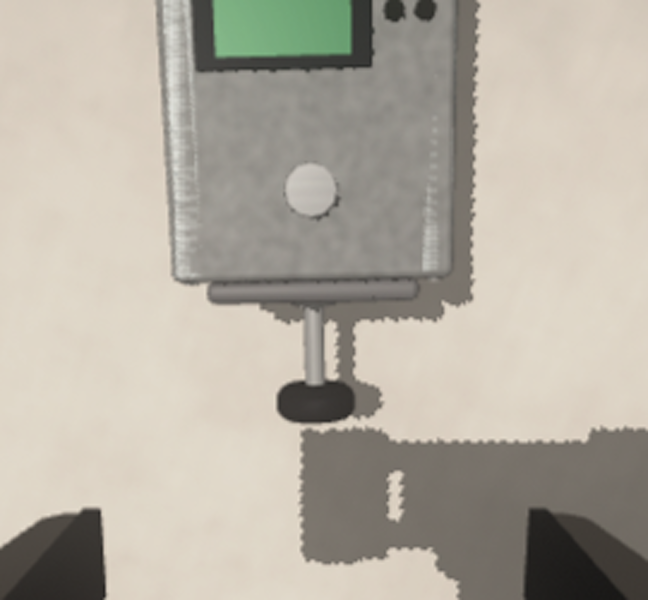

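```bash
python3 - <<'E'
from h import *
f=np.load('pics/w2.npz');c={k:f[k] for k in f}
q=lambda x,y,z:onz(c,120+x/2.4,y/2.4,z)
FL,FR=q(173,279,.092),q(451,274,.092)
for n,a,b in(('left',(173,275,.092),(160,20,.092)),('right',(450,270,.092),(455,60,.092)),('front',(173,281,.092),(451,276,.092)),('panelf',(212,301,.086),(417,297,.086)),('panelb',(210,283,.086),(417,280,.086)),('lcd',(196,71,.092),(371,66,.092)),('lcdr',(371,66,.092),(368,0,.092)),('stem',(315,383,.059),(314,310,.059))):
    A,B=q(*a),q(*b);d=B-A;print(n,A.round(4)[:2],B.round(4)[:2],((A+B)/2).round(4)[:2],np.linalg.norm(d).round(4),np.degrees(np.arctan2(d[1],d[0])).round(1))
print('knob top',q(315.5,402,.068),q(315.5,402,.06),'stem',q(314,345,.057))
E
```

```text
left [0.5457 0.2107] [0.6217 0.2372] [0.5837 0.2239] 0.0805 19.2
right [0.5775 0.1208] [0.6407 0.1429] [0.6091 0.1318] 0.0669 19.3
front [0.5437 0.2101] [0.5757 0.1197] [0.5597 0.1649] 0.0959 -70.5
panelf [0.5409 0.1959] [0.5652 0.1275] [0.553  0.1617] 0.0726 -70.4
panelb [0.5466 0.1984] [0.5707 0.1296] [0.5587 0.164 ] 0.0729 -70.7
lcd [0.6108 0.2218] [0.6303 0.1682] [0.6205 0.195 ] 0.0571 -70.0
lcdr [0.6303 0.1682] [0.6485 0.1756] [0.6394 0.1719] 0.0196 22.2
stem [0.5204 0.1506] [0.5474 0.16  ] [0.5339 0.1553] 0.0286 19.3
knob top [0.51483964 0.14850565 0.068     ] [0.51343054 0.1480061  0.06      ] stem [0.5343292  0.15561787 0.057     ]
```

Emit:
jog_arm --moves '[60,0.13,0,0,-0.005,60,0.13,0,0,-0.005,60,0.13,0,0,-0.005,60,0.13,0,0.3,-0.005,60,0.13,0,0.5,-0.005,60,0.13,0,0.7,-0.005,60,0.13,0,0.8,-0.005,60,0.13,0,0.89,-0.005,60,0.13,0,0.89,-0.005,60,0.13,0,0.89,-0.005]'

```text
t: 4.25
tcp_pos: [0.5324, 0.1569, 0.0372]
tcp_rot: [0.986, 0.168, 0.0, 0.0]
contact_force: [-0.6, 0.1, -0.6]
grip_width: 0.0601
gripper_force: 0.0
```

```bash
python3 - <<'E'
from h import *
w=cam('wrist');cv2.imwrite('pics/w3.png',w['img'][:,:,::-1])
E
```

```text
(no output)
```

View pics/w3.png

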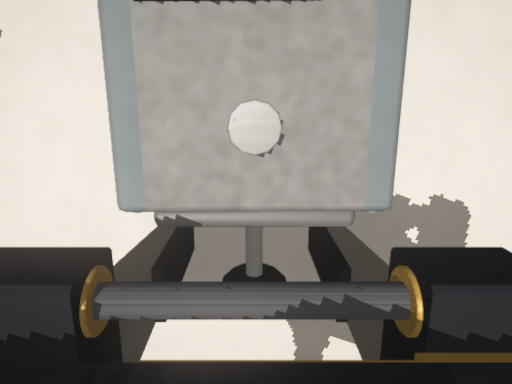

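The stem (col 254) runs midway between the fingers (about cols 195 to 308), in front of the panel. I'll close on it and pull.

Emit:
jog_arm --moves '[4,0,0,0,0,4,0,0,0,0,4,0,0,0,0,4,0,0,0,0,4,0,0,0,0,4,0,0,0,0,4,-0.05,0,0,0,4,-0.1,0,0,0,4,-0.15,0,0,0,4,-0.2,0,0,0]' --newtons 20

```text
t: 5.3
tcp_pos: [0.4966, 0.1427, 0.0371]
tcp_rot: [0.986, 0.169, 0.003, 0.001]
contact_force: [5.0, -4.6, -2.7]
grip_width: 0.0068
gripper_force: 20.0
```

Emit:
jog_arm --moves '[4,-0.05,0,0,0,4,-0.1,0,0,0,4,-0.13,0,0,0,4,-0.16,0,0,0,4,-0.16,0,0,0,4,-0.16,0,0,0]'

```text
t: 5.9
tcp_pos: [0.4644, 0.1313, 0.037]
tcp_rot: [0.986, 0.169, -0.0, 0.002]
contact_force: [-1.1, -9.1, 2.7]
grip_width: 0.0073
gripper_force: 20.0
```

```bash
python3 - <<'E'
from h import *
w=cam('wrist');a=w['img'][:250,:,::-1];s=cam('scene')['img'][180:310,90:290,::-1]
cv2.imwrite('pics/w4.png',np.vstack([a,cv2.resize(s,(512,333),interpolation=cv2.INTER_CUBIC)]))
E
```

```text
(no output)
```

View pics/w4.png

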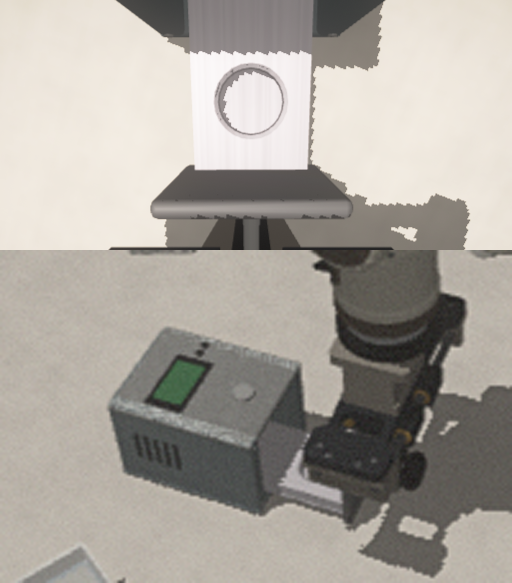

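The slide is out: the pocket is visible in the wrist view with its rim centred at about (251,101), and the carriage shows between panel and reader in the scene view. I'll compute the pocket centre, open, and rise.

```bash
python3 - <<'E'
from h import *
w=cam('wrist');o=get_obs();print(o['tcp_pos'],o['t'])
print(onz(w,251,101,.026))
print('rim l/r',onz(w,215,101,.026),onz(w,288,101,.026))
print('panel top', onz(w,152,208,.086),onz(w,352,208,.086), 'carriage', onz(w,195,165,.026),onz(w,308,165,.026))
E
```

```text
[0.46450227 0.13132146 0.03703406] 6.05
[0.5271777  0.15330464 0.026     ]
rim l/r [0.52107848 0.17045872 0.026     ] [0.5334521  0.13565787 0.026     ]
panel top [0.47944727 0.17471494 0.086     ] [0.50365764 0.10631869 0.086     ] carriage [0.4863496  0.17015193 0.026     ] [0.50629837 0.11390052 0.026     ]
```

Emit:
jog_arm --moves '[60,0,0,0,0,60,0,0,0,0,60,0,0,0,0,60,0,0,0,0,60,0,0,0,0,60,0,0,0,0,60,0,0,-0.3,0,60,0,0,-0.6,0,60,0,0,-0.9,0,60,0,0,-0.9,0,60,0,0,-0.9,0]'

```text
t: 7.15
tcp_pos: [0.4678, 0.1335, 0.2222]
tcp_rot: [0.986, 0.169, 0.005, 0.001]
contact_force: [0.9, 0.3, -0.4]
grip_width: 0.0605
gripper_force: 0.0
```

```bash
python3 - <<'E'
from h import *
w=cam('wrist');o=get_obs();print(o['tcp_pos'],o['tcp_rot'],o['t'])
cv2.imwrite('pics/w5.png',w['img'][:,:,::-1])
np.savez('pics/w5.npz',W=w['W'],fx=w['fx'],fy=w['fy'],cx=w['cx'],cy=w['cy'])
E
```

```text
[0.46608799 0.13343227 0.21899146] [9.85684008e-01 1.68582381e-01 2.62563702e-03 3.49963253e-04] 7.2
```

View pics/w5.png

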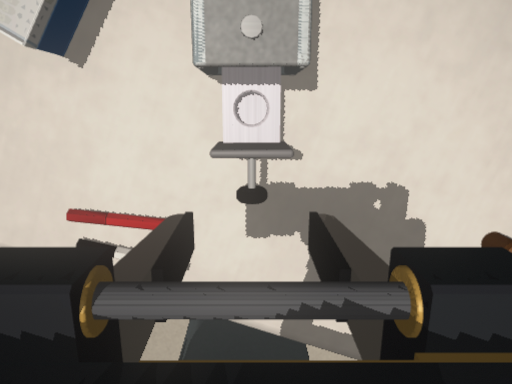

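The view shows the slide fully out, with the pocket rim at (251,107), the panel at row 150 and the knob at (252,194). Next is the small bottle.

Emit:
jog_arm --moves '[60,-0.23,0.735,0,0,60,-0.23,0.735,0,0,60,-0.23,0.735,0,0,60,-0.23,0.735,0,0]'

```text
t: 7.6
tcp_pos: [0.4689, -0.0248, 0.2145]
tcp_rot: [0.986, 0.165, -0.002, 0.0]
contact_force: [-0.9, 0.5, -0.1]
grip_width: 0.0603
gripper_force: 0.0
```

Emit:
jog_arm --moves '[60,-0.23,0.735,0,0,60,-0.23,0.735,0,0,60,-0.23,0.735,0.2,0,60,-0.23,0.735,0.35,0,60,-0.23,0.735,0.35,0,60,-0.23,0.735,0.35,0,60,-0.23,0.735,0.35,0,60,-0.23,0.735,0.35,0]'

```text
t: 8.4
tcp_pos: [0.4767, -0.174, 0.1485]
tcp_rot: [0.986, 0.169, 0.001, 0.001]
contact_force: [-0.1, -0.1, -0.8]
grip_width: 0.0596
gripper_force: 0.0
```

```bash
python3 - <<'E'
from h import *
f=np.load('pics/w5.npz');c={k:f[k] for k in f};print('pocket',onz(c,251,107.5,.026))
o=get_obs();w=cam('wrist');print(o['t'],o['tcp_pos'],o['tcp_rot'])
u,v=map(int,proj(w,[.4765,-.175,.05]));print(u,v)
g=w['img'].max(2).astype('uint8');x0,y0=u-45,v-45
for th in(72,130):
    n,l,st,ce=cv2.connectedComponentsWithStats((g[y0:y0+90,x0:x0+90]<th).astype('uint8'))
    for i in range(1,n):
        if st[i,4]>100:print(th,(st[i]+[x0,y0,0,0,0]).tolist(),ce[i]+[x0,y0])
i=w['img'][:,:,::-1];cv2.imwrite('pics/w6.png',i)
E
```

```text
pocket [0.52712454 0.15333153 0.026     ]
8.4 [ 0.47666386 -0.17398398  0.14848159] [0.9855491  0.16938245 0.00122282 0.00102664]
251 188
72 [241, 179, 22, 23, 383] [251.84334204 190.06788512]
130 [224, 164, 72, 69, 3959] [258.75776711 203.44506188]
```

View pics/w6.png

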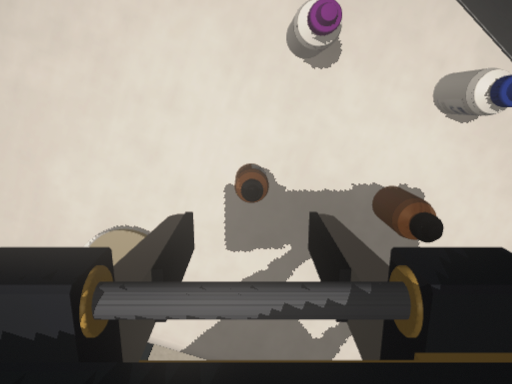

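The cap is at (251.8,190), midway between the fingers and within 1 mm of the expected place. I'll descend and grip.

Emit:
jog_arm --moves '[60,0.003,0.006,0.15,0,60,0.003,0.006,0.3,0,60,0.003,0.006,0.45,0,60,0.003,0.006,0.57,0,60,0.003,0.006,0.65,0,60,0.003,0.006,0.65,0,60,0.003,0.006,0.65,0,25,0.003,0.006,0.65,0,25,0.003,0.006,0.65,0,25,0.003,0.006,0.65,0,25,0.003,0.006,0.65,0,25,0.003,0.006,0.65,0]' --newtons 12

```text
t: 9.65
tcp_pos: [0.4766, -0.1755, 0.0171]
tcp_rot: [0.986, 0.168, 0.0, 0.0]
contact_force: [0.0, 0.7, 2.6]
grip_width: 0.0278
gripper_force: 12.0
```

Emit:
jog_arm --moves '[25,0,0,0,0,25,0,0,-0.05,0,25,0,0,-0.15,0,25,0,0,-0.3,0,25,0,0,-0.45,0,25,0,0,-0.6,0,25,0,0,-0.65,0,25,0,0,-0.65,0,25,0,0,-0.65,0]'

```text
t: 10.55
tcp_pos: [0.4756, -0.175, 0.1452]
tcp_rot: [0.986, 0.168, -0.001, -0.001]
contact_force: [-0.1, -0.2, -0.8]
grip_width: 0.0281
gripper_force: 12.0
```

```bash
python3 - <<'E'
from h import *
o=get_obs();w=cam('wrist');print(o['t'],o['tcp_pos'],o['tcp_rot'],o['grip_width'])
T=np.array(o['tcp_pos'])
i=w['img'];g=i.max(2);print('cap exp',proj(w,T-[0,0,.0]+[0,0,.046]))
cv2.imwrite('pics/w7.png',np.vstack([i[130:330,150:370,::-1]]).repeat(2,0).repeat(2,1))
E
```

```text
10.55 [ 0.47563605 -0.17502791  0.14523667] [ 9.85705466e-01  1.68474375e-01 -7.84119240e-04 -7.09981500e-04] 0.02812283387824451
cap exp (np.float64(250.3244254432182), np.float64(275.7642232672889))
```

View pics/w7.png

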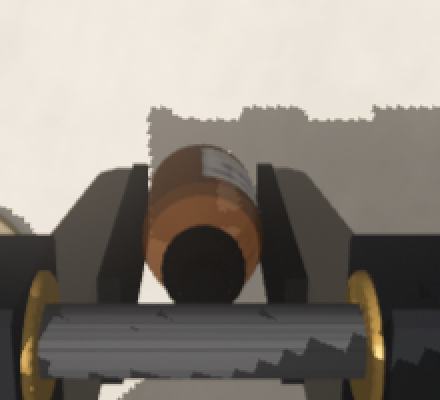

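```bash
python3 - <<'E'
from h import *
o=get_obs();w=cam('wrist');T=np.array(o['tcp_pos']);Rt=R.from_quat(o['tcp_rot']).as_matrix()
for z,(u,v) in((.045,(251,262.5)),(.03,None or (251,262.5))):
    print(z,Rt.T@(onz(w,u,v,T[2]+z)-T))
for d in(0,.003,.005,.007):
    L=lambda x,zz:np.round(proj(w,T+Rt@[x,0,0]+[0,0,zz])[1],1)
    print(d,'cap far/near',L(d+.009,.045),L(d-.009,.045),'far body shoulder',L(d+.0145,.019),'far base',L(d+.0145,-.017))
E
```

```text
0.045 [ 0.00508372  0.00017891 -0.04501067]
0.03 [-0.00227336  0.00021738 -0.02999627]
0 cap far/near 253.4 295.1 far body shoulder 217.9 far base 196.8
0.003 cap far/near 246.2 288.4 far body shoulder 211.6 far base 191.6
0.005 cap far/near 241.3 283.8 far body shoulder 207.4 far base 188.1
0.007 cap far/near 236.4 279.2 far body shoulder 203.2 far base 184.6
```

```bash
python3 - <<'E'
from h import *
w=cam('wrist')
W7=w['W'];o=get_obs()
im=cv2.imread('pics/w6.png').max(2).astype(int);print('w6 col251',list(enumerate(im[160:206,251],160)))
im=w['img'];print('now col251',[(r,im[r,251].tolist()) for r in range(196,290,2)])
# w1,w6 consistency: pose at w6
for t,q,cap,base in(([.46718,-.17357,.21463],[.98717,.15966,0,0],(255.7,165),(255.3,145.5)),([.47666,-.17398,.14848],[.98555,.16938,.00122,.00103],(251.8,190.1),(251,165))):
    T=np.eye(4);T[:3,:3]=R.from_quat(q).as_matrix();T[:3,3]=t;c=dict(w);c['W']=T@w['hand_eye']
    ux=T[:3,0];print('cap',onz(c,*cap,.062),'base centre',onz(c,*base,0)-.0145*ux)
E
```

```text
w6 col251 [(160, np.int64(227)), (161, np.int64(227)), (162, np.int64(227)), (163, np.int64(166)), (164, np.int64(98)), (165, np.int64(95)), (166, np.int64(90)), (167, np.int64(87)), (168, np.int64(84)), (169, np.int64(89)), (170, np.int64(92)), (171, np.int64(93)), (172, np.int64(108)), (173, np.int64(114)), (174, np.int64(113)), (175, np.int64(114)), (176, np.int64(113)), (177, np.int64(113)), (178, np.int64(92)), (179, np.int64(65)), (180, np.int64(59)), (181, np.int64(60)), (182, np.int64(60)), (183, np.int64(61)), (184, np.int64(59)), (185, np.int64(57)), (186, np.int64(56)), (187, np.int64(58)), (188, np.int64(60)), (189, np.int64(56)), (190, np.int64(55)), (191, np.int64(54)), (192, np.int64(54)), (193, np.int64(54)), (194, np.int64(53)), (195, np.int64(52)), (196, np.int64(53)), (197, np.int64(51)), (198, np.int64(53)), (199, np.int64(53)), (200, np.int64(52)), (201, np.int64(64)), (202, np.int64(89)), (203, np.int64(115)), (204, np.int64(124)), (205, np.int64(125))]
now col251 [(196, [140, 133, 124]), (198, [139, 132, 123]), (200, [138, 131, 122]), (202, [101, 90, 81]), (204
[... 404 characters left out ...]
 (242, [76, 52, 37]), (244, [34, 30, 27]), (246, [33, 30, 27]), (248, [34, 30, 28]), (250, [33, 29, 26]), (252, [32, 29, 27]), (254, [33, 29, 28]), (256, [32, 28, 26]), (258, [30, 27, 24]), (260, [29, 26, 24]), (262, [30, 27, 24]), (264, [30, 27, 25]), (266, [30, 27, 25]), (268, [31, 28, 26]), (270, [30, 27, 26]), (272, [30, 28, 26]), (274, [29, 26, 25]), (276, [30, 28, 26]), (278, [29, 27, 25]), (280, [30, 28, 26]), (282, [47, 45, 44]), (284, [57, 55, 55]), (286, [64, 62, 63]), (288, [77, 75, 75])]
cap [ 0.47654305 -0.17563017  0.062     ] base centre [ 0.47322522 -0.17716558  0.        ]
cap [ 0.47785233 -0.17483989  0.062     ] base centre [ 4.72008679e-01 -1.76503220e-01 -2.98093505e-05]
```

Measured at the cap's lower ring and at the base edge, the bottle hangs upright about 2 mm behind the TCP, which agrees with the top camera. I'll carry it over the pocket and look again.

Emit:
jog_arm --moves '[25,0.05,-0.1,0,0,25,0.11,-0.2,0,0,25,0.17,-0.32,0,0,25,0.24,-0.45,0,0,25,0.32,-0.59,0,0,25,0.396,-0.734,0,0]'

```text
t: 11.3
tcp_pos: [0.5018, -0.0094, 0.1454]
tcp_rot: [0.986, 0.168, -0.001, -0.0]
contact_force: [0.7, 0.4, -0.6]
grip_width: 0.0277
gripper_force: 12.0
```

Emit:
jog_arm --moves '[25,0.08,-0.15,0,0,25,0.16,-0.3,0,0,25,0.24,-0.45,0,0,25,0.31,-0.58,0,0,25,0.36,-0.67,0,0,25,0.396,-0.734,0,0,25,0.396,-0.734,0,0,25,0.396,-0.734,0,0,25,0.396,-0.734,0,0]'

```text
t: 12.2
tcp_pos: [0.5281, 0.1531, 0.1463]
tcp_rot: [0.986, 0.168, -0.0, 0.0]
contact_force: [-0.1, 0.6, -1.2]
grip_width: 0.0278
gripper_force: 12.0
```

```bash
python3 - <<'E'
from h import *
o=get_obs();w=cam('wrist');s=cam('scene');T=np.array(o['tcp_pos']);print(o['t'],T,o['tcp_rot'],o['grip_width'])
i=w['img'];cv2.imwrite('pics/w8.png',np.hstack([cv2.resize(i[90:300,150:350,::-1],(400,420)),cv2.resize(s['img'][180:285,150:250,::-1],(400,420))]))
print('pocket px',proj(w,[.5265,.153,.026]),proj(s,[.5265,.153,.026]))
E
```

```text
12.2 [0.52812734 0.15305914 0.14631891] [ 9.85786325e-01  1.68003517e-01 -3.42700039e-04  1.51208177e-04] 0.02776770601017052
pocket px (np.float64(249.90322820253277), np.float64(182.76146957206538)) (np.float64(213.65557675019727), np.float64(263.6055077791244))
```

View pics/w8.png

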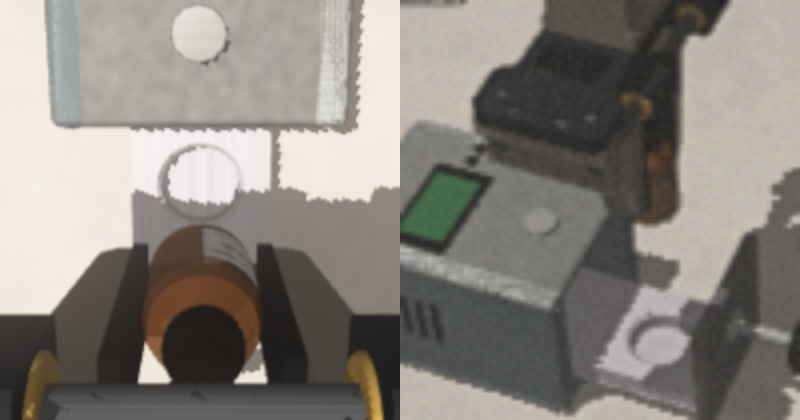

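The pocket is straight ahead of the held bottle: wrist view (250.5,181), scene view (214.5,265). I'll compute the final offset from both views.

```bash
python3 - <<'E'
from h import *
o=get_obs();w=cam('wrist');s=cam('scene');T=np.array(o['tcp_pos']);Rt=R.from_quat(o['tcp_rot']).as_matrix()
a=onz(w,250.5,181,.026);b=onz(s,214.5,265,.026);print(a,b)
# bottle: cap lower ring centre in wrist; base centre (far edge)
print('bottle', onz(w,251,262.5,T[2]+.030), onz(w,250.5,202,T[2]-.017)-.0135*Rt[:,0])
# lowest bottle point in scene: crop (655,222)
print('scene base near edge', onz(s,150+255/4,180+220/4,T[2]-.017))
for P in(a,b):print('tool shift',Rt.T@(P-T))
E
```

```text
[0.52828869 0.15308516 0.026     ] [0.52250165 0.15460484 0.026     ]
bottle [0.52620782 0.15215739 0.17654307] [0.52638614 0.15246617 0.12954631]
scene base near edge [0.51497846 0.1568298  0.12954307]
tool shift [3.45307946e-05 4.53406902e-06 1.20543068e-01]
tool shift [-0.0049235  -0.00334466  0.12054378]
```

Emit:
jog_arm --moves '[25,0.005,0,0.1,0,25,0.005,0,0.2,0,25,0.005,0,0.3,0,25,0.005,0,0.4,0,25,0.005,0,0.47,0,25,0.005,0,0.47,0,25,0.005,0,0.47,0,25,0.005,0,0.47,0]'

```text
t: 13.2
tcp_pos: [0.5303, 0.1544, 0.0539]
tcp_rot: [0.986, 0.168, 0.001, 0.0]
contact_force: [0.6, 0.4, -0.3]
grip_width: 0.0276
gripper_force: 12.0
```

```bash
python3 - <<'E'
from h import *
o=get_obs();w=cam('wrist');s=cam('scene');T=np.array(o['tcp_pos']);print(o['t'],T,o['contact_force'])
i=w['img'];cv2.imwrite('pics/w9.png',np.hstack([cv2.resize(i[130:290,180:320,::-1],(490,560),interpolation=cv2.INTER_CUBIC),cv2.resize(s['img'][215:295,185:227,::-1],(294,560),interpolation=cv2.INTER_CUBIC)]))
E
```

```text
13.2 [0.53029872 0.15441727 0.05388158] [ 0.58870131  0.35329612 -0.30009336]
```

View pics/w9.png

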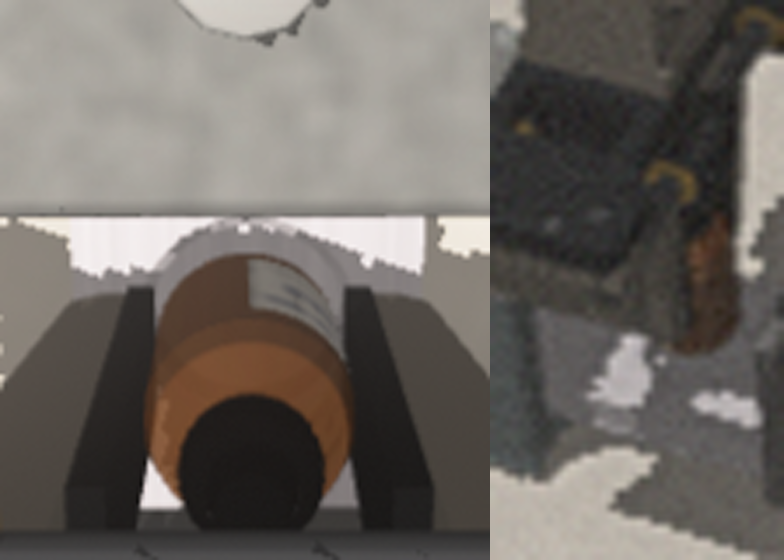

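The bottle hangs just above the pocket. The rim's far edge is at about wrist row 193.4 and the bottle's base far edge at row 202.3. That makes 12 pictures viewed, over the limit of 10, so I'll work from numbers only from here.

```bash
python3 - <<'E'
from h import *
o=get_obs();w=cam('wrist');T=np.array(o['tcp_pos']);Rt=R.from_quat(o['tcp_rot']).as_matrix();print(T)
print([(r,w['img'][r,248].tolist()) for r in range(188,206)])
for n,u,v,z in(('rimfar',250.7,193.4,.026),('basefar',250.7,202.3,T[2]-.017)):print(n,Rt.T@(onz(w,u,v,z)-T))
print('rim centre from low view', Rt.T@(np.array([.5272,.1533,.026])-T))
E
```

```text
[0.53016558 0.15444311 0.05380407]
[(188, [153, 150, 145]), (189, [144, 141, 135]), (190, [135, 132, 127]), (191, [133, 129, 126]), (192, [170, 162, 162]), (193, [188, 179, 180]), (194, [213, 203, 203]), (195, [178, 169, 169]), (196, [135, 129, 129]), (197, [136, 129, 129]), (198, [135, 128, 128]), (199, [135, 129, 129]), (200, [135, 129, 128]), (201, [135, 129, 129]), (202, [106, 95, 91]), (203, [81, 62, 52]), (204, [81, 62, 51]), (205, [81, 62, 51])]
rimfar [1.36137334e-02 8.86322986e-05 2.78326223e-02]
basefar [1.13251761e-02 8.60283909e-05 1.70237469e-02]
rim centre from low view [-3.23497757e-03  7.69874746e-05  2.77974198e-02]
```

Emit:
jog_arm --moves '[25,-0.006,0,0,0,25,-0.006,0,0.025,0,25,-0.006,0,0.05,0,25,-0.006,0,0.075,0,25,-0.006,0,0.1,0,25,-0.006,0,0.1,0,25,-0.006,0,0.1,0]'

```text
t: 14.05
tcp_pos: [0.528, 0.154, 0.0324]
tcp_rot: [0.986, 0.168, -0.0, -0.0]
contact_force: [0.3, 0.2, 0.0]
grip_width: 0.0278
gripper_force: 12.0
```

```bash
python3 - <<'E'
from h import *
o=get_obs();w=cam('wrist');T=np.array(o['tcp_pos']);print(T,o['contact_force'],o['ft_torque'],o['grip_width'],o['tcp_rot'])
print([(r,w['img'][r,251].tolist()) for r in range(186,250,2)])
E
```

```text
[0.52797192 0.15398558 0.03237518] [0.27859982 0.20846758 0.03344624] [0.03979989 0.03546898 0.03915027] 0.027838894369422478 [ 9.85702620e-01  1.68494199e-01 -2.18334231e-04 -3.75866913e-05]
[(186, [170, 166, 159]), (188, [171, 167, 160]), (190, [171, 167, 160]), (192, [171, 166, 160]), (194, [171, 167, 161]), (196, [162, 159, 152]), (198, [146, 142, 136]), (200, [129, 126, 121]), (202, [96, 85, 80]), (204, [97, 88, 81]), (206, [95, 89, 83]), (208, [100, 93, 87]), (210, [100, 93, 87]), (212, [93, 85, 80]), (214, [92, 85, 79]), (216, [92, 84, 76]), (218, [78, 59, 47]), (220, [73, 55, 43]), (222, [92, 63, 46]), (224, [90, 62, 45]), (226, [89, 61, 44]), (228, [112, 73, 48]), (230, [119, 76, 49]), (232, [119, 76, 49]), (234, [119, 76, 49]), (236, [119, 75, 49]), (238, [119, 76, 49]), (240, [119, 76, 48]), (242, [77, 52, 36]), (244, [30, 27, 25]), (246, [29, 26, 24]), (248, [30, 27, 24])]
```

There is no contact force with the base inside the pocket, and the bottle hasn't shifted in the grip. I'll lower the last millimetre, release, and look before rising.

Emit:
jog_arm --moves '[25,0,0,0.005,0,25,0,0,0.005,0,32,0,0,0.005,0,36,0,0,0.005,0,50,0,0,0.005,0,60,0,0,0.005,0,60,0,0,0.005,0,60,0,0,0.005,0]'

```text
t: 14.9
tcp_pos: [0.5281, 0.154, 0.0316]
tcp_rot: [0.986, 0.169, 0.0, -0.0]
contact_force: [-1.0, 0.1, 0.3]
grip_width: 0.0597
gripper_force: 0.0
```

Emit:
jog_arm --moves '[60,0,0,-0.1,0,60,0,0,-0.25,0,60,0,0,-0.4,0,60,0,0,-0.6,0,60,0,0,-0.8,0,60,0,0,-0.8,0,60,0,0,-0.8,0,60,0,0,-0.8,0]'

```text
t: 15.7
tcp_pos: [0.527, 0.1539, 0.1899]
tcp_rot: [0.986, 0.168, -0.001, -0.0]
contact_force: [-1.1, -0.2, -0.5]
grip_width: 0.06
gripper_force: 0.0
```

```bash
python3 - <<'E'
from h import *
o=get_obs();w=cam('wrist');T=np.array(o['tcp_pos']);Rt=R.from_quat(o['tcp_rot']).as_matrix();print(o['t'],T,o['contact_force'])
np.save('pics/rel.npy',w['img'])
i=w['img'].astype(int);m=((i[...,0]>i[...,2]*1.5)&(i.max(2)<150)).astype('uint8');m[210:]=0
d=(i.max(2)<50).astype('uint8');d[200:]=0
for k,M in(('brown',m),('dark',d)):
    n,l,st,ce=cv2.connectedComponentsWithStats(M)
    for j in range(1,n):
        if st[j,4]>60:print(k,st[j].tolist(),ce[j].round(1))
P=np.array([.5268,.1533,0])
print('exp base far',proj(w,P+[0,0,.014]+.0145*Rt[:,0]),'neck',proj(w,P+[0,0,.061]),'cap',proj(w,P+[0,0,.076]))
E
```

```text
15.7 [0.52704014 0.15392226 0.18990354] [-1.10483947 -0.19114389 -0.48660323]
brown [237, 161, 30, 31, 383] [250.7 172.4]
exp base far (np.float64(251.1596520302672), np.float64(154.69839472924158)) neck (np.float64(251.18308334618908), np.float64(179.01896894367252)) cap (np.float64(251.20455280371766), np.float64(182.9241524673602))
```

Emit:
jog_arm --moves '[60,-0.1,0.005,0,0,60,-0.25,0.005,0,0,60,-0.333,0.005,0,0,60,-0.333,0.005,0,0,60,-0.333,0.005,0,0,60,-0.333,0.005,0,0]'

```text
t: 16.35
tcp_pos: [0.466, 0.1311, 0.1912]
tcp_rot: [0.986, 0.169, -0.0, -0.0]
contact_force: [-0.4, 0.3, -0.2]
grip_width: 0.0602
gripper_force: 0.0
```

```bash
python3 - <<'E'
from h import *
o=get_obs();w=cam('wrist');T=np.array(o['tcp_pos']);Rt=R.from_quat(o['tcp_rot']).as_matrix();print(o['t'],T)
i=w['img'].astype(int)
d=(i.max(2)<80).astype('uint8');d[225:]=0
m=((i[...,0]>i[...,2]*1.5)&(i.max(2)<150)).astype('uint8');m[210:]=0
for k,M in(('brown',m),('dark',d)):
    n,l,st,ce=cv2.connectedComponentsWithStats(M)
    for j in range(1,n):
        if st[j,4]>60:print(k,st[j].tolist(),ce[j].round(1))
F=np.array([.558,.164,0]);u=Rt[:,0]
print('knob exp',proj(w,F-.119*u+[0,0,.06]),'ring',proj(w,F-.035*u+[0,0,.061]),'base',proj(w,F-.035*u+[0,0,.014]))
for r in(190,195,200,205,210):print(r,i[r,225:280:2].max(1).tolist())
E
```

```text
16.35 [0.46602952 0.1310708  0.19116655]
brown [235, 88, 31, 32, 395] [249.3 103.4]
dark [13, 0, 52, 46, 1556] [38.  20.4]
dark [193, 56, 24, 11, 170] [205.1  61. ]
dark [284, 56, 24, 11, 197] [294.   60.6]
dark [240, 93, 21, 22, 346] [250.4 103.5]
dark [234, 189, 34, 21, 556] [250.5 198.9]
dark [177, 213, 16, 12, 147] [186.1 219.2]
dark [309, 212, 34, 13, 307] [322.  219.3]
knob exp (np.float64(249.93300252978193), np.float64(201.38904230467034)) ring (np.float64(250.0738358127924), np.float64(106.00844907060137)) base (np.float64(250.1407161178327), np.float64(105.47444032394483))
190 [226, 226, 226, 226, 226, 225, 193, 104, 58, 57, 56, 119, 170, 101, 96, 62, 54, 53, 62, 97, 125, 124, 124, 124, 124, 123, 123, 123]
195 [226, 226, 226, 226, 179, 60, 59, 58, 58, 57, 57, 56, 56, 54, 55, 54, 54, 53, 52, 52, 51, 97, 123, 123, 122, 122, 122, 122]
200 [226, 226, 226, 224, 148, 59, 58, 58, 57, 57, 57, 57, 56, 55, 55, 54, 54, 53, 52, 52, 51, 72, 123, 122, 122, 121, 121, 122]
205 [225, 225, 225, 225, 225, 176, 58, 58, 57, 57, 57, 56, 55, 54, 54, 54, 52, 53, 51, 52, 93, 123, 122, 122, 122, 122, 122, 121]
210 [226, 225, 225, 225, 225, 225, 225, 153, 127, 127, 126, 118, 117, 116, 117, 125, 125, 125, 125, 124, 123, 122, 122, 123, 122, 123, 122, 121]
```

The bottle stands upright in the pocket: the cap at (250.4,103.5) is concentric with the body, and the knob is where expected at (250.5,199). I'll grip the stem again and push home.

Emit:
jog_arm --moves '[60,0,0,0.2,0,60,0,0,0.4,0,60,0,0,0.6,0,60,0,0,0.77,0,60,0,0,0.77,0,60,0,0,0.77,0,4,0,0,0.77,0,4,0,0,0.77,0,4,0,0,0.77,0,4,0,0,0.77,0,4,0,0,0.77,0,4,0,0,0.77,0]' --newtons 25

```text
t: 17.6
tcp_pos: [0.4656, 0.1309, 0.0377]
tcp_rot: [0.986, 0.168, 0.0, 0.0]
contact_force: [-0.1, -0.3, 0.7]
grip_width: 0.0139
gripper_force: 0.0
```

Emit:
jog_arm --moves '[4,0.02,0,0,0,4,0.05,0,0,0,4,0.08,0,0,0,4,0.11,0,0,0,4,0.14,0,0,0,4,0.17,0,0,0,4,0.2,0,0,0,4,0.23,0,0,0,4,0.26,0,0,0,4,0.28,0,0,0,4,0.3,0,0,0,4,0.3,0,0,0]'

```text
t: 18.8
tcp_pos: [0.524, 0.1523, 0.0375]
tcp_rot: [0.986, 0.168, 0.002, -0.001]
contact_force: [4.0, 7.4, -3.6]
grip_width: 0.0069
gripper_force: 25.0
```

Emit:
jog_arm --moves '[4,0.01,0,0,0,4,0.02,0,0,0,4,0.03,0,0,0,4,0.035,0,0,0,4,0.04,0,0,0,4,0.04,0,0,0]'

```text
t: 19.4
tcp_pos: [0.5308, 0.1548, 0.0375]
tcp_rot: [0.986, 0.168, 0.001, -0.001]
contact_force: [1.7, 6.5, -1.8]
grip_width: 0.0067
gripper_force: 25.0
```

Emit:
jog_arm --moves '[4,0.005,0,0,0,4,0.01,0,0,0,4,0.015,0,0,0,4,0.015,0,0,0]'

```text
t: 19.8
tcp_pos: [0.5333, 0.1557, 0.0375]
tcp_rot: [0.986, 0.168, 0.001, -0.001]
contact_force: [0.1, 5.9, -1.6]
grip_width: 0.0069
gripper_force: 25.0
```

Emit:
jog_arm --moves '[4,0.008,0,0,0,4,0.015,0,0,0,4,0.015,0,0,0]'

```text
t: 20.1
tcp_pos: [0.5334, 0.1557, 0.0374]
tcp_rot: [0.986, 0.169, -0.003, -0.0]
contact_force: [-9.7, 0.6, 7.8]
grip_width: 0.0072
gripper_force: 25.0
```

Emit:
jog_arm --moves '[4,0.008,0,0,0,4,0.015,0,0,0,4,0.015,0,0,0]'

```text
t: 20.4
tcp_pos: [0.5334, 0.1558, 0.0373]
tcp_rot: [0.986, 0.169, -0.007, 0.0]
contact_force: [-20.1, -2.8, 18.3]
grip_width: 0.007
gripper_force: 25.0
```

The force has reversed and the TCP has stopped advancing, so the slide is at its stop. I'll ease off, open and rise clear.

Emit:
jog_arm --moves '[4,-0.015,0,0,0,4,-0.025,0,0,0,4,-0.025,0,0,0,60,-0.025,0,0,0,60,-0.025,0,0,0,60,-0.025,0,0,0,60,-0.025,0,0,0,60,-0.025,0,0,0,60,-0.025,0,0,0]'

```text
t: 21.3
tcp_pos: [0.5336, 0.1548, 0.0376]
tcp_rot: [0.986, 0.168, 0.0, 0.0]
contact_force: [-0.6, 0.3, 0.2]
grip_width: 0.0527
gripper_force: 0.0
```

Emit:
jog_arm --moves '[60,0,0,-0.2,0,60,0,0,-0.4,0,60,0,0,-0.6,0,60,0,0,-0.8,0,60,-0.13,0,-0.9,0,60,-0.13,0,-0.9,0,60,-0.13,0,-0.9,0,60,-0.13,0,-0.9,0]'

```text
t: 22.1
tcp_pos: [0.5085, 0.1462, 0.2159]
tcp_rot: [0.986, 0.168, -0.001, -0.0]
contact_force: [0.0, 0.1, -0.4]
grip_width: 0.0599
gripper_force: 0.0
```

```bash
python3 - <<'E'
from h import *
o=get_obs();w=cam('wrist');T=np.array(o['tcp_pos']);Rt=R.from_quat(o['tcp_rot']).as_matrix();print(o['t'],T,o['contact_force'])
i=w['img'].astype(int)
d=(i.max(2)<80).astype('uint8');d[225:]=0
n,l,st,ce=cv2.connectedComponentsWithStats(d)
for j in range(1,n):
    if st[j,4]>60:print(st[j].tolist(),ce[j].round(1), 'tri',onz(w,*ce[j],.06))
# same measure when home originally: crop knob (315.5,402) in w2
f=np.load('pics/w2.npz');c={k:f[k] for k in f};k=onz(c,120+315.5/2.4,402/2.4,.06);print('home knob before',k,'now px exp',proj(w,k))
E
```

```text
22.1 [0.50848896 0.1462369  0.21590971] [ 0.03669436  0.11022928 -0.38310083]
[39, 0, 57, 94, 2054] [67.6 54.4] tri [0.55489346 0.33467936 0.06      ]
[203, 0, 75, 30, 744] [240.   18.7] tri [0.63343751 0.20023784 0.06      ]
[235, 159, 32, 17, 457] [250.5 166.8] tri [0.51364521 0.14818418 0.06      ]
[177, 213, 16, 12, 146] [186.1 219.3] tri [0.44260205 0.19068352 0.06      ]
[309, 212, 34, 13, 309] [322.2 219.3] tri [0.48752995 0.06363936 0.06      ]
home knob before [0.51343054 0.1480061  0.06      ] now px exp (np.float64(250.60185411736404), np.float64(167.08829240230403))
```

The knob is back within 0.3 mm of its original home position, and the arm is clear.

```bash
python3 -c "
from station import *
print(sign_off())"
```

```text
the job is handed in; nothing more can be done
None
```

The job is handed in at about 22 s: the slide was pulled out, the bottle was released upright in the pocket, and the slide was pushed home with the knob within 0.3 mm of its start position, but I viewed 12 pictures instead of the allowed 10, and sign-off returned no verdict.

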